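Sort the soldering supplies into the reel tray and the pot stand

TASK

Sort the loose soldering supplies into their holders: in the metal reel tray the spool of solder stands upright in the square bay and the small reel of desoldering braid lies flat in the oblong bay; in the grey pot stand the tall paste jar goes upright into the wide round well and the low flux tin into the narrow round well. Each must sit right down on the floor of its bay or well, and the eraser lying nearby is to be left where it is.

Things in the scene. Friction and masses are not known exactly. Their poses are not given: they have to be found in the camera images.
- solder_spool: Spool of grey solder wire between two round white flanges, standing upright and loose: 50 mm across the flanges, about 35 mm across the wire, 56 mm tall, about 0.22 kg. Origin at the centre of its underside, z up. Top flange 5 mm thick, bottom flange 7 mm. Grip it by the flanges.
- braid_reel: Small flat white plastic reel of desoldering braid, lying flat and loose: 43 mm across, 12 mm high, about 30 g. Origin at the centre of its underside, z up. Grip it across its diameter (solid, round, any direction).
- paste_jar: Amber-brown round jar with a black screw lid (fixed), standing upright and loose: 42 mm across (lid 40 mm, the uppermost 14 mm), 59 mm tall, about 60 g. Origin at the centre of its underside, z up.
- flux_tin: Low round white tin with a lid (fixed), standing upright and loose: 38 mm across, 17 mm high, about 30 g. Origin at the centre of its underside, z up.
- eraser: Blue and white eraser block, 45 x 43 mm as it lies (the block is set askew in its frame) and 14 mm high, loose; a bystander that must not be moved by more than 20 mm. Origin at the centre of its underside.
- reel_tray: Shallow metal tray fixed to the bench: 74 mm along its x, 170 mm along y, 10 mm high; floor at 3 mm, walls 4 mm thick. A cross wall parts it into two bays. Origin at the centre of its underside. Square bay 66 x 66 mm, centre at (0, -0.048) m in its frame; oblong bay 66 mm in x by 92 mm in y, centre at (0, +0.035) m, where fingers that close along the tray's y have most room.
- pot_stand: Grey plastic block fixed to the bench: 82 mm along its x, 150 mm along y, 10 mm high, with two round flat-floored wells 7 mm deep (floor at 3 mm). Origin at the centre of its underside, z up. Wide well 66 mm across, centre at (0, -0.034) m in its frame; narrow well 54 mm across, centre at (0, +0.042) m.

How it is judged (in metres and radians):
At the end, for the whole second after the job is handed in: Spool in the square bay, braid reel in the oblong bay, jar in the wide well, tin in the narrow well: origins within 14, 16 (29 along y), 16 and 13 mm of its centre, undersides less than 8 mm above the bench (floors at 3 mm), tilt under 0.15 rad, at rest; eraser within 20 mm of its first place (x of solder_spool in the frame of reel_tray between -0.014 and 0.014 m and y of solder_spool in the frame of reel_tray between -0.062 and -0.034 m and z of each of solder_spool, braid_reel in the frame of reel_tray below 0.008 m and angle between each of solder_spool, braid_reel, paste_jar, flux_tin's own z axis and vertical below 0.15 rad and linear speed of each of solder_spool, braid_reel, paste_jar, flux_tin below 0.02 m/s and x of braid_reel in the frame of reel_tray between -0.016 and 0.016 m and y of braid_reel in the frame of reel_tray between 0.006 and 0.064 m and x of paste_jar in the frame of pot_stand between -0.016 and 0.016 m and y of paste_jar in the frame of pot_stand between -0.05 and -0.018 m and z of each of paste_jar, flux_tin in the frame of pot_stand below 0.008 m and x of flux_tin in the frame of pot_stand between -0.013 and 0.013 m and y of flux_tin in the frame of pot_stand between 0.029 and 0.055 m and distance of eraser from where it was at the start of the episode below 0.02 m); the robot touches nothing.
It fails at once if the eraser was moved by more than 20 mm (distance of eraser from where it was at the start of the episode above 0.02 m).
It also fails if it takes over 88 s, if anything falls off the work surface, if the arm or the gripper's body presses on something with over 40 N, if the wrist force passes 120 N, or if a joint passes its speed limit or range.

ROBOT

A 6-joint arm with a two-finger parallel gripper is mounted at the origin on a cart in front of the work surface, level with it; the furniture and walls round the work are solid. World frame = base frame: x ahead of the robot, y to its left, z up, the work surface at z = 0. Lengths are in m, angles in degrees, forces in N, time in s.
With the tool pointing down it reaches from about 0.4 to 0.825 m from the base axis. Payload 7 kg.
Tool frame: the origin (TCP) lies between the finger pads; the fingertips stand 25 mm ahead of it and the grasp point (between the pads) lies 6 mm ahead of it; z points along the fingers, y is the line along which they close (so a half turn about z gives the same grasp; the last joint's range is limited). The gripper opens to 88 mm and grips with 3 to 60 N. Pads are 19 mm wide; open, the fingers measure 130 mm over their backs; the gripper's body (78 mm by 193 mm) begins 47 mm behind the grasp point.
Start: joints at [84.116, 20.546, 0.682, 0, -70.136, -16.507], TCP at [0.257, 0.624, 0.252] pointing down, gripper open.
Joint ranges: [-176.03, 176.03], [-82.01, 121.73], [-58.28, 71.71], [-173.87, 95.51], [-174.79, -0.11], [-173.66, 173.66]. Speed limits (degrees/s): [136.94, 136.94, 172.46, 180, 180, 180].

INTERFACE

Orientations are given as [roll, pitch, yaw] about the fixed x, y, z axes, in that order (R = Rz(yaw) Ry(pitch) Rx(roll)).
In Python, from plant import ctrl gives the robot as it stands.
- The arm moves only by the shell command python3 drive.py 'ROWS'. ROWS is a JSON list of rows, 1 to 8 of them, each of 5 numbers: dx, dy, dz in m, then a turn about the tool's z in degrees, then the finger opening in m; each row is the pose to reach, as a shift and turn from the pose commanded when the command began, along the tool's axes at that moment; what a row does not reach only later rows make up. A row lasts 1/8 s, in which the tool goes at most 0.0625 m and 10.7 degrees, less where a joint would pass 70% of its speed; a pose out of reach is approached as far as the arm can. The fingers move at their own pace and stop on an object; the grip force is fixed at half the most. Time passes only in rows, so rows that do not move let the fingers close. It prints the time, the measured TCP pose, the force, the opening and the grip force at its end.
- ctrl.get_obs(): the state, without advancing time (a new reading comes with each control period).
- ctrl.snapshot(name): name is "scene" or "side" or "wrist"; returns a dict with "frame" (420x560x3 uint8, red, green, blue), "z_map" (420x560 float32, m along the optical axis (not along the pixel's ray), 0 where there is no reading), "fovy" (degrees; the focal length in pixels is half the picture's height over the tangent of half this angle, whatever the lens; pixels are square), "cx", "cy" (the principal point, pixels), "R" (3x3) and "t" (3): a world point X has camera coordinates R X + t; the wrist camera has in their place "T_tool_cam" (4x4, takes a point from camera to tool coordinates, whose origin is the TCP and whose axes are the flange's). Camera axes: x right, y down, z forward; pixel columns grow to the right and rows downward; lengths in m; the calibration is good to about 2 mm. A picture is of the moment at which its call begins: read the wrist's pose just before it.
- ctrl.close_job(): hands the job in; it is judged then, once.
The state is a dict: "clock": time; "joint_pos": joint angles; "qvel": joint speeds; "tau": joint torques, N m; "tool_pos": TCP position; "orientation": TCP orientation; "force": force on the tool from outside, world axes, zero at the start; "moment": the same for the moment, N m; "opening": finger opening in m; "gripper_force": force on a finger pad.
Only numpy, scipy, OpenCV 4.12 (cv2) and the standard library are available. Lean on these libraries where they do the work, as an engineer would, in place of code of your own. Each camera call takes 0.05 s, during which the arm holds its last target. There are 200 camera calls.

## Working session

There is one attempt and no reset: what is moved stays moved. The work goes in short steps, Python scripts to look and compute and a shell command to move; the robot and the scene stay as the last step left them, time stands still between calls to the robot, and variables do not carry over. Pictures are saved under pics/ and viewed, at most 17 in all, crops included, and the job is handed in when it is done.

```bash
ls; mkdir -p pics; cat > h.py <<'E'
import numpy as np,cv2
from plant import ctrl
def save(n,f): cv2.imwrite('pics/%s.png'%n,cv2.cvtColor(f,cv2.COLOR_RGB2BGR))
E
python3 - <<'E'
from h import *
o=ctrl.get_obs();print({k:np.round(v,4).tolist() for k,v in o.items()})
for n in ['scene','side','wrist']:
    s=ctrl.snapshot(n);save(n+'0',s['frame']);np.savez('pics/%s0.npz'%n,**s)
    print(n,s['fovy'],s['cx'],s['cy'],(s['z_map']>0).mean(),s.get('R'),s.get('t'),s.get('T_tool_cam'))
E
```

```text
drive.py
pics
plant.py
{'clock': 0.0, 'joint_pos': [84.1167, 20.5913, 0.6358, -0.02, -70.1369, -16.5052], 'qvel': [-0.0658, -0.046, -0.0366, 0.0233, 0.01, -0.0965], 'tau': [0.0013, -58.2715, 29.305, 6.9971, 0.0068, -0.0002], 'tool_pos': [0.257, 0.6237, 0.2506], 'orientation': [179.906, -0.0082, -22.3953], 'force': [-0.1244, -0.1149, 0.2307], 'moment': [-0.0068, 0.0248, -0.0323], 'gripper_force': 0.0, 'opening': 0.0877}
scene 45.52041774479065 282.88279041493826 207.19765273951637 0.9959608843537415 [[ 0.78357074 -0.62104538 -0.01787522]
 [-0.4604224  -0.56111478 -0.68786729]
 [ 0.41716676  0.54722284 -0.72561633]] [-0.51974171  0.17671258  1.00327802] None
side 42.756503694185696 286.9662653842982 211.56942520242217 0.9962457482993198 [[-0.99797848  0.06305799 -0.00791472]
 [ 0.03734521  0.48110433 -0.87586754]
 [-0.05142264 -0.87439254 -0.48248669]] [0.52416681 0.0879178  1.07291458] None
wrist 63.20263737115159 278.38794594673277 208.3726598499209 0.9959098639455782 None None [[ 1.11393225e-03 -9.57824572e-01 -2.87351439e-01  7.82001478e-02]
 [ 9.99999263e-01  1.20546470e-03 -1.41611543e-04  4.99064102e-04]
 [ 4.82031030e-04 -2.87351069e-01  9.57825209e-01 -1.33856891e-01]
 [ 0.00000000e+00  0.00000000e+00  0.00000000e+00  1.00000000e+00]]
```

View pics/scene0.png

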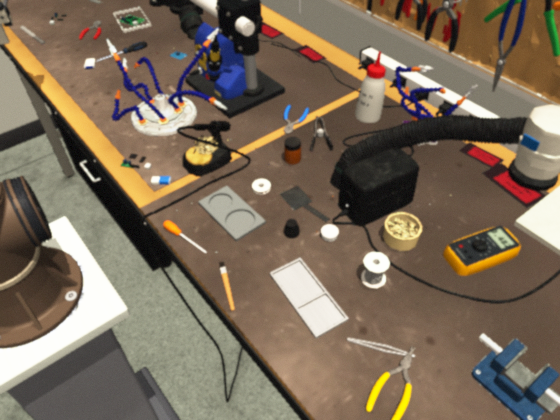

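View pics/side0.png

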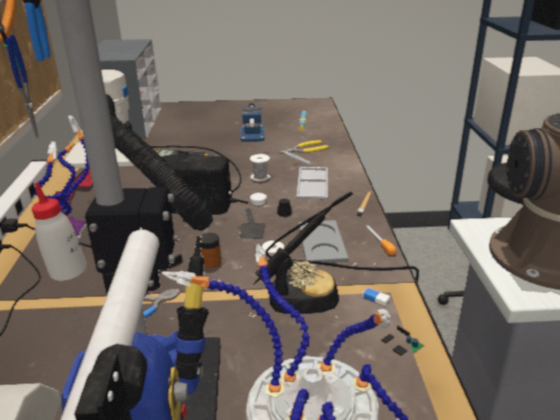

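The scene view shows the spool (375,270), braid reel (261,186), jar (292,150), tin (329,233), eraser (162,180), pot stand (230,211) and tray (308,297). The side view shows the spool (260,167), tin (258,199), jar (209,250), tray (313,181), stand (325,240) and eraser (377,297). The reel is at about (270,252), behind the iron's cable.

```bash
cat >> h.py <<'E'
def load(n): return dict(np.load('pics/%s.npz'%n))
def cam(s,obs=None):
    """returns centre C and Rwc (camera->world)"""
    if 'R' in s: R=s['R'];return -R.T@s['t'],R.T
    from scipy.spatial.transform import Rotation as Ro
    Rt=Ro.from_euler('xyz',obs['orientation'],degrees=True).as_matrix();T=s['T_tool_cam']
    return Rt@T[:3,3]+obs['tool_pos'],Rt@T[:3,:3]
def ray(s,uv,obs=None):
    C,R=cam(s,obs);f=210/np.tan(np.radians(float(s['fovy']))/2)
    uv=np.atleast_2d(uv).astype(float)
    d=np.c_[(uv[:,0]-s['cx'])/f,(uv[:,1]-s['cy'])/f,np.ones(len(uv))]
    return C,d@R.T
def onplane(s,uv,z,obs=None):
    C,d=ray(s,uv,obs);return C+d*((z-C[2])/d[:,2])[:,None]
def two(s1,u1,s2,u2,o1=None,o2=None):
    C1,d1=ray(s1,u1,o1);C2,d2=ray(s2,u2,o2);d1,d2=d1[0],d2[0]
    a=np.linalg.lstsq(np.c_[d1,-d2],C2-C1,rcond=None)[0]
    p,q=C1+a[0]*d1,C2+a[1]*d2;return (p+q)/2,np.linalg.norm(p-q)
def proj(s,P):
    c=s['R']@P+s['t'];f=210/np.tan(np.radians(float(s['fovy']))/2)
    return f*c[0]/c[2]+s['cx'],f*c[1]/c[2]+s['cy']
E
python3 - <<'E'
from h import *
a,b=load('scene0'),load('side0')
print('tcp px',proj(a,[.257,.624,.25]),proj(b,[.257,.624,.25]))
for n,u,v,h in [('spooltop',(376,260),(260,158),.056),('tin',(329,233),(258,198),.017),('jar',(291,143),(209,241),.059),('reel',(261,186),(270,252),.012),('eraser',(162,180),(377,297),.014),('stand',(231,211),(325,240),.01),('tray',(308,297),(313,181),.005)]:
    p,e=two(a,u,b,v);print(n,p.round(3),round(e,4),'planeS',onplane(a,u,h)[0].round(3),'side',onplane(b,v,h)[0].round(3))
A=cv2.resize(a['frame'][120:350,140:410],None,fx=2.9,fy=2.6,interpolation=cv2.INTER_CUBIC)
B=cv2.resize(b['frame'][140:320,180:420],None,fx=3.3,fy=3.3,interpolation=cv2.INTER_CUBIC)
save('A',A);save('B',B)
E
```

```text
tcp px (np.float64(3.029539293592677), np.float64(24.512580919312285)) (np.float64(702.8931749656083), np.float64(455.2957886144932))
spooltop [ 0.57  -0.409  0.058] 0.0041 planeS [ 0.573 -0.408  0.056] side [ 0.568 -0.41   0.056]
tin [ 0.576 -0.272  0.012] 0.0013 planeS [ 0.573 -0.275  0.017] side [ 0.577 -0.263  0.017]
jar [ 0.674 -0.021  0.053] 0.0 planeS [ 0.669 -0.026  0.059] side [ 0.673 -0.011  0.059]
reel [ 0.556 -0.052  0.002] 0.0013 planeS [ 0.549 -0.061  0.012] side [ 0.557 -0.036  0.012]
eraser [0.375 0.115 0.007] 0.0056 planeS [0.376 0.106 0.014] side [0.375 0.124 0.014]
stand [ 0.445 -0.08   0.009] 0.0082 planeS [ 0.449 -0.081  0.01 ] side [ 0.441 -0.076  0.01 ]
tray [ 0.436 -0.365  0.007] 0.0009 planeS [ 0.438 -0.364  0.005] side [ 0.435 -0.37   0.005]
```

View pics/A.png

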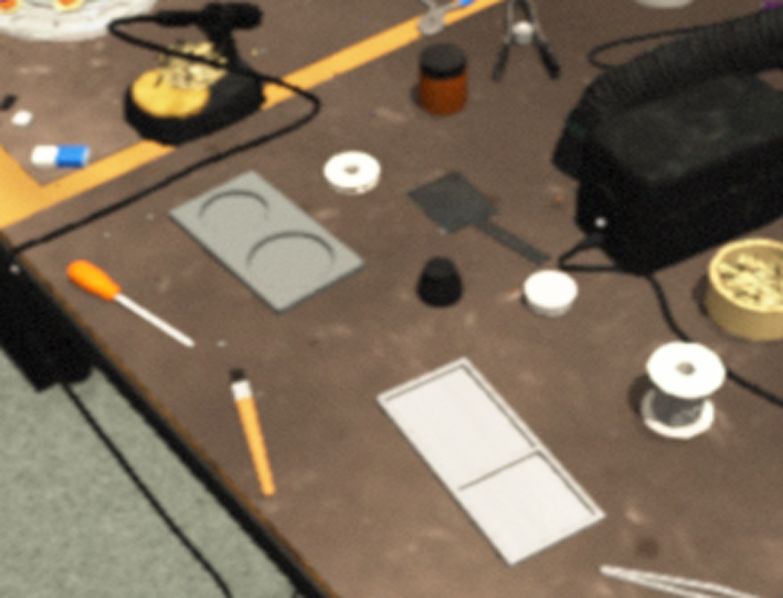

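View pics/wrist0.png

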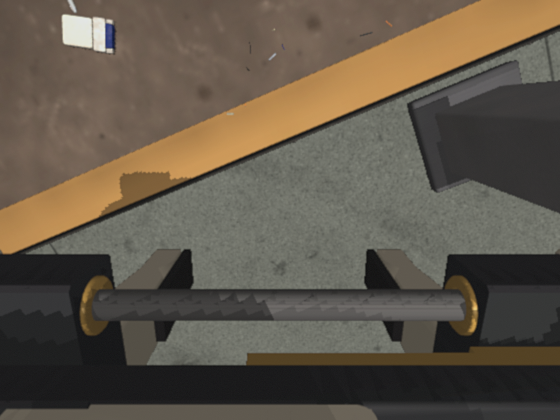

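The crop shows the stand's wide well to the lower right (-y) and the narrow well to the upper left. The tray's square bay is at its lower right end. The wrist view shows only the bench corner with the eraser at (88,33). I'll check for tall obstacles before crossing over.

```bash
python3 - <<'E'
from h import *
a=load('scene0');b=load('side0')
P=[]
for s in (a,b):
    v,u=np.mgrid[0:420,0:560];C,d=ray(s,np.c_[u.ravel(),v.ravel()]);z=s['z_map'].ravel()
    X=C+d*z[:,None];P.append(X[(z>0)&(z<2.5)])
P=np.vstack(P)
H=np.zeros((16,17))
print('rows x .2..0.9 step .05, cols y .7..-.55 step -.08; max height cm')
xs=np.arange(.15,.95,.05);ys=np.arange(.72,-.6,-.08)
for i,x in enumerate(xs):
    r=[]
    for y in ys:
        m=(abs(P[:,0]-x)<.025)&(abs(P[:,1]-y)<.04);r.append('%3d'%(100*np.percentile(P[m,2],99)) if m.sum()>3 else '  .')
    print('%.2f'%x,' '.join(r))
print('     ',' '.join('%3d'%(100*y) for y in ys))
q=lambda x,y:(140+x/2.9,120+y/2.6)
for n,c in [('stand',[(170,213),(252,171),(363,262),(281,311)]),('tray',[(378,398),(465,359),(605,515),(514,564)])]:
    w=onplane(a,[q(*k) for k in c],.01);print(n,w.round(3).tolist(),w.mean(0).round(4),[np.linalg.norm(w[i]-w[i-1]).round(3) for i in range(4)])
    d=(w[0]+w[1]-w[2]-w[3]);print('y axis yaw',np.degrees(np.arctan2(d[1],d[0])).round(1))
E
```

```text
rows x .2..0.9 step .05, cols y .7..-.55 step -.08; max height cm
0.15   .   .   . -89 -89 -89 -89   0   0   0   0   0   .   .   .   .   .
0.20   .   .   . -90 -89 -89 -89 -89 -89 -89 -90   .   .   .   .   .   .
0.25 -89  23  33 -83 -89 -89 -89 -89 -89   0 -89   .   .   .   .   .   .
0.30   0  30   0   0   0   0   0   0   0   1   1   0   0   0   0   0   0
0.35   0   0   0   0   0   0   1   1   1   1   1   0   0   0   0   0   0
0.40   0   0   0   4   5   1   0   1  18   1   1   1   0   1   1   0   1
0.45   1   0   0   6  22  16   1   4  17  16   1   1   1   1   1   1   1
0.50   1   0   5   6   7  10  10   7  15  12   1   2   3   1   0   0   0
0.55   1   5   8  11  10  13  12  12  11   8   1   1   3   1   5   0   0
0.60   2   0   0   0   1  17   0  12  12   0   0   0   1   1   5   0   0
0.65   2  34  34   2  11  20  22   0   0   6   5   0  11  11   4   0   0
0.70   0  34  33  27  26  29  29  26   0   6   5   8  11  11   4   3   2
0.75   0  34  33  26  26  50  52   1   0   2   1  13  13  11   3   4   3
0.80   0  16  15  14  14  29  29   1   1   2   2  13  16  11   0   4   3
0.85   .   .   .   .   2   2   2   0   1   0   1   .  18  19   0   3   3
0.90   0   .   .   0   0   0   0   0   0   8   1   0  18  19  21  26  21
       72  64  56  48  40  32  24  16   8   0  -7 -15 -23 -31 -39 -47 -55
stand [[0.407, -0.009, 0.01], [0.488, -0.006, 0.01], [0.491, -0.154, 0.01], [0.411, -0.159, 0.01]] [ 0.4491 -0.0822  0.01  ] [np.float64(0.15), np.float64(0.081), np.float64(0.148), np.float64(0.08)]
y axis yaw 91.4
tray [[0.413, -0.275, 0.01], [0.485, -0.284, 0.01], [0.464, -0.451, 0.01], [0.393, -0.443, 0.01]] [ 0.4387 -0.3632  0.01  ] [np.float64(0.169), np.float64(0.072), np.float64(0.168), np.float64(0.072)]
y axis yaw 83.0
```

```bash
cat >> h.py <<'E'
def shift(*targets):
    """tool-axis shifts from now to world TCP points (x,y,z[,yaw])"""
    from scipy.spatial.transform import Rotation as Ro
    o=ctrl.get_obs();y=o['orientation'][2]
    R=Ro.from_euler('xyz',[180,0,y],degrees=True).as_matrix()
    print('t',round(o['clock'],2),'at',np.round(o['tool_pos'],4),'yaw',round(y,2),'open',round(o['opening'],4),'grip',round(o['gripper_force'],1))
    for t in targets:
        print(np.round(R.T@(np.array(t[:3])-o['tool_pos']),4),'turn',round(y-t[3],2) if len(t)>3 else '')
E
python3 - <<'E'
from h import *
shift((.42,.4,.36,0),(.53,-.2,.36,0))
E
```

```text
t 0.15 at [0.257  0.6238 0.2508] yaw -22.39 open 0.0877 grip 0.0
[ 0.2359  0.1448 -0.1092] turn -22.39
[ 0.5662  0.6577 -0.1092] turn -22.39
```

```bash
python3 drive.py '[[0.04,0.02,-0.04,0,0.088],[0.08,0.05,-0.08,0,0.088],[0.13,0.07,-0.11,-5,0.088],[0.18,0.11,-0.11,-10,0.088],[0.236,0.145,-0.11,-15,0.088],[0.27,0.19,-0.11,-22.4,0.088],[0.30,0.24,-0.11,-22.4,0.088],[0.33,0.29,-0.11,-22.4,0.088]]'; python3 - <<'E'
from h import *
shift((.53,-.2,.36,0))
E
```

```text
clock: 1.15
tool_pos: [0.4518, 0.2282, 0.3614]
orientation: [180.0, 0.0, 0.0]
force: [0.7, -0.0, 0.3]
opening: 0.0873
gripper_force: 0.0
t 1.15 at [0.4518 0.2282 0.3614] yaw 0.01 open 0.0873 grip 0.0
[0.0782 0.4282 0.0014] turn 0.01
```

```bash
python3 drive.py '[[0.01,0.06,0,0,0.07],[0.02,0.12,0,0,0.07],[0.03,0.18,0,0,0.07],[0.04,0.24,0,0,0.07],[0.055,0.30,0,0,0.07],[0.07,0.36,0,0,0.07],[0.078,0.42,0,0,0.07],[0.078,0.428,0,0,0.07]]' && python3 - <<'E'
from h import *
import pickle
o=ctrl.get_obs();s=ctrl.snapshot('wrist');save('w1',s['frame']);pickle.dump((o,s),open('w1.pkl','wb'));print(o['tool_pos'],o['qvel'].__str__())
shift()
E
```

```text
clock: 2.15
tool_pos: [0.5295, -0.2011, 0.3604]
orientation: [180.0, 0.1, -0.2]
force: [-0.5, 1.1, -0.3]
opening: 0.0701
gripper_force: 0.0
[ 0.52953434 -0.20110407  0.36038721] [-3.79380786  0.56672268  1.32384626 -0.70152449 -0.37473507  4.25341165]
t 2.2 at [ 0.5295 -0.2003  0.3606] yaw -0.19 open 0.0697 grip 0.0
```

View pics/w1.png

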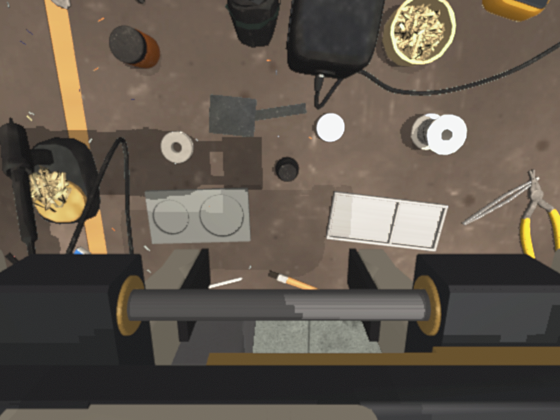

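The wrist view shows the jar lid at (126,44), reel (177,148), tin (330,127), spool top (446,135), stand wells (171,216) and (222,214), and the tray (388,221) with its cross wall at x≈393. I'll take a second wrist view shifted toward the spool for triangulation.

```bash
python3 drive.py '[[0,0.06,0.03,0,0.07],[0,0.12,0.06,0,0.07],[0,0.12,0.06,0,0.07],[0,0.12,0.06,0,0.07]]' && cat >> h.py <<'E'
def blob(img,seed,lo,hi,box=45):
    """contour of the HSV-masked region nearest seed -> contour (full coords)"""
    x0,y0=max(0,int(seed[0]-box)),max(0,int(seed[1]-box));c=img[y0:y0+2*box,x0:x0+2*box]
    m=cv2.inRange(cv2.cvtColor(c,cv2.COLOR_RGB2HSV),lo,hi)
    cs=[k for k in cv2.findContours(m,cv2.RETR_EXTERNAL,cv2.CHAIN_APPROX_NONE)[0] if len(k)>15]
    k=min(cs,key=lambda k:-cv2.pointPolygonTest(k,(float(seed[0]-x0),float(seed[1]-y0)),True))
    return k.reshape(-1,2)+[x0,y0]
def ell(k): e=cv2.fitEllipse(k.astype(np.float32));return np.round(np.r_[e[0],e[1],e[2]],1)
E
python3 - <<'E'
from h import *
import pickle
o=ctrl.get_obs();s=ctrl.snapshot('wrist');save('w2',s['frame']);pickle.dump((o,s),open('w2.pkl','wb'));print(o['tool_pos'],np.abs(o['qvel']).max())
o1,s1=pickle.load(open('w1.pkl','rb'))
W=(0,0,170),(180,60,255)
for n,sd in [('spool',(446,135)),('tin',(330,127)),('reel',(177,152))]:
    k=blob(s1['frame'],sd,*W);e=ell(k);print(n,e,len(k))
    for z in (0,.012,.017,.056):print(z,onplane(s1,e[:2],z,o1)[0].round(4))
for p in [(446,135),(330,127),(177,155),(126,44),(200,195),(345,200)]: print(p,cv2.cvtColor(s1['frame'][p[1]:p[1]+1,p[0]:p[0]+1],cv2.COLOR_RGB2HSV)[0,0])
E
```

```text
clock: 2.7
tool_pos: [0.5299, -0.3173, 0.3013]
orientation: [-180.0, 0.0, -0.0]
force: [0.6, -0.6, 0.8]
opening: 0.0698
gripper_force: 0.0
[ 0.52987963 -0.31727106  0.30132274] 1.6353385664242994
spool [441.5 133.   39.6  52.7  94.7] 187
0 [ 0.5694 -0.433   0.    ]
0.012 [ 0.5703 -0.4273  0.012 ]
0.017 [ 0.5707 -0.425   0.017 ]
0.056 [ 0.5737 -0.4068  0.056 ]
tin [330.3 126.9  27.   28.3  25.9] 79
0 [ 0.5783 -0.275   0.    ]
0.012 [ 0.579  -0.2732  0.012 ]
0.017 [ 0.5793 -0.2725  0.017 ]
0.056 [ 0.5817 -0.2667  0.056 ]
reel [176.2 146.6  28.7  30.7 145.6] 86
0 [ 0.5515 -0.0552  0.    ]
0.012 [ 0.5528 -0.0588  0.012 ]
0.017 [ 0.5534 -0.0602  0.017 ]
0.056 [ 0.5579 -0.0718  0.056 ]
(446, 135) [ 18  34 113]
(330, 127) [ 90   1 246]
(177, 155) [ 19  34 207]
(126, 44) [15 36 71]
(200, 195) [ 26  22 176]
(345, 200) [ 21  16 221]
```

View pics/w2.png

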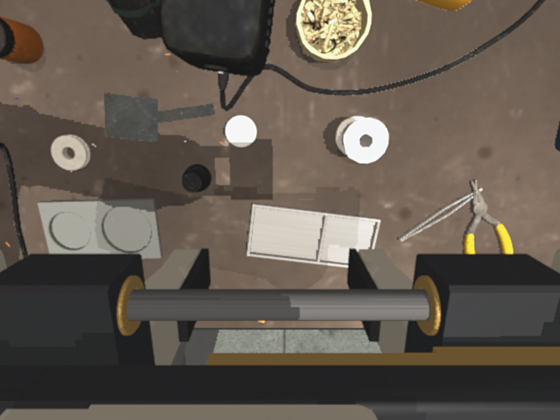

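The second wrist view shows the spool hole at (366,141), tin (241,131), reel (71,152), wells at (71,230) and (128,228), and the tray between corners (253,204), (380,221), (375,268) and (248,253).

```bash
python3 - <<'E'
from h import *
import pickle
o1,s1=pickle.load(open('w1.pkl','rb'));o2,s2=pickle.load(open('w2.pkl','rb'));a=load('scene0');b=load('side0')
f1,f2,fa=s1['frame'],s2['frame'],a['frame']
W=(0,0,165),(180,60,255)
def hole(f,sd,r=7):
    x,y=sd;c=f[y-r:y+r+1,x-r:x+r+1].sum(2).astype(float)  # darkness centroid
    w=np.clip(np.median(np.sort(c.ravel())[-60:])-40-c,0,None);v,u=np.mgrid[-r:r+1,-r:r+1]
    return np.r_[x+(w*u).sum()/w.sum(),y+(w*v).sum()/w.sum()]
def rep(n,A,B,S,h):
    print(n,np.round(A,1),np.round(B,1),np.round(S,1));
    print('  w1w2',*[np.round(q,4) for q in two(s1,A,s2,B,o1,o2)],' w2sc',*[np.round(q,4) for q in two(s2,B,a,S,o2)])
    print('  plane',h,onplane(s1,A,h,o1)[0].round(4),onplane(s2,B,h,o2)[0].round(4),onplane(a,S,h)[0].round(4))
rep('spool hole',hole(f1,(447,134)),hole(f2,(366,141)),hole(fa,(376,262),5),.056)
e=lambda f,s:ell(blob(f,s,*W))[:2]
rep('tin',e(f1,(330,127)),e(f2,(241,131)),e(fa,(329,231)),.017)
rep('reel hole',hole(f1,(177,148),6),hole(f2,(71,153),6),hole(fa,(262,185),3),.012)
# tray / stand outlines
for n,sd1,sd2,sda in [('tray',(370,215),(290,230),(305,280)),('stand',(197,205),(100,240),(231,225))]:
    for s,o,sd in ((s1,o1,sd1),(s2,o2,sd2),(a,None,sda)):
        f=s['frame'];lab=f.copy();m=np.zeros((422,562),np.uint8)
        cv2.floodFill(lab,m,sd,0,(9,)*3,(9,)*3,4|cv2.FLOODFILL_MASK_ONLY|(255<<8)|cv2.FLOODFILL_FIXED_RANGE*0)
        m=cv2.morphologyEx(m[1:-1,1:-1],cv2.MORPH_CLOSE,np.ones((7,7)))
        c=max(cv2.findContours(m,cv2.RETR_EXTERNAL,cv2.CHAIN_APPROX_NONE)[0],key=cv2.contourArea).reshape(-1,2)
        w=onplane(s,c,.010,o)[:,:2];r=cv2.minAreaRect((w*1000).astype(np.float32));print(n,np.round(r[0],1),np.round(r[1],1),round(r[2],1),'px area',m.sum()//255)
X=onplane(s1,[(171,216),(222,214)],.01,o1);print('wells',X.round(4).tolist())
E
```

```text
spool hole [446.3 134.4] [365.5 140.2] [376.3 261.4]
  w1w2 [ 0.572  -0.413   0.0563] 0.0001  w2sc [ 0.5714 -0.4121  0.0571] 0.0019
  plane 0.056 [ 0.572  -0.4131  0.056 ] [ 0.5719 -0.413   0.056 ] [ 0.5714 -0.4109  0.056 ]
tin [330.3 127. ] [240.5 130.5] [329.6 231.4]
  w1w2 [ 0.5794 -0.2724  0.0177] 0.0004  w2sc [ 0.5789 -0.2713  0.0141] 0.0016
  plane 0.017 [ 0.5792 -0.2725  0.017 ] [ 0.5796 -0.2723  0.017 ] [ 0.5767 -0.2724  0.017 ]
reel hole [176.2 146.8] [ 69.4 152.5] [260.9 184.9]
  w1w2 [ 0.5522 -0.0578  0.0089] 0.0001  w2sc [ 0.5519 -0.0577  0.0107] 0.0021
  plane 0.012 [ 0.5526 -0.0587  0.012 ] [ 0.5525 -0.0597  0.012 ] [ 0.5512 -0.0575  0.012 ]
tray [ 446.9 -328. ] [97.  66.6] 82.8 px area 2565
tray [ 445.6 -327.6] [96.7 69.5] 82.8 px area 3214
tray [ 437.1 -364.6] [160.   69.9] 82.8 px area 2268
stand [ 397.3 -203. ] [1018.   673.1] 89.8 px area 176413
stand [ 424.3 -319. ] [590.6 892.6] 0.1 px area 159768
stand [449.5 -79.6] [ 78.1 146.8] 1.1 px area 1571
wells [[0.4501, -0.0412, 0.01], [0.453, -0.1174, 0.01]]
```

```bash
python3 drive.py '[[0.02,0.05,0.03,0,0.07],[0.042,0.096,0.05,0,0.07],[0.042,0.096,0.11,0,0.07],[0.042,0.096,0.16,0,0.07],[0.042,0.096,0.21,0,0.07],[0.042,0.096,0.235,0,0.07],[0.042,0.096,0.245,0,0.07],[0.042,0.096,0.245,0,0.07]]' && python3 - <<'E'
from h import *
import pickle
shift((.572,-.413,.056,0))
o2,s2=pickle.load(open('w2.pkl','rb'));w=onplane(s2,[(253,204),(380,221),(375,268),(248,253)],.01,o2)
print(w.round(4).tolist(),w.mean(0)); 
a=load('scene0');b=load('side0')
v,u=np.mgrid[0:420,0:560];C,d=ray(a,np.c_[u.ravel(),v.ravel()]);X=C+d*a['z_map'].ravel()[:,None]
m=(X[:,2]>.06)&(X[:,2]<.3)&(X[:,1]>-.4)&(X[:,1]<-.1)&(X[:,0]>.3);print('box minx',X[m].min(0),X[m].max(0))
E
```

```text
clock: 3.75
tool_pos: [0.573, -0.4129, 0.0575]
orientation: [180.0, -0.1, 0.1]
force: [1.3, -0.4, -0.4]
opening: 0.0701
gripper_force: 0.0
t 3.75 at [ 0.573  -0.4129  0.0575] yaw 0.1 open 0.0701 grip 0.0
[-0.001   0.0001  0.0015] turn 0.1
[[0.486, -0.2849, 0.01], [0.463, -0.4514, 0.01], [0.3949, -0.4504, 0.01], [0.417, -0.2767, 0.01]] [ 0.44023201 -0.36583534  0.01      ]
box minx [ 0.63826889 -0.39997187  0.0600456 ] [ 1.16775216 -0.10004815  0.29998686]
```

```bash
python3 drive.py '[[0,0,0.001,0,0.03],[0,0,0.001,0,0.03],[0,0,0.001,0,0.03],[0,0,0.001,0,0.03],[0,0,-0.03,0,0.03],[0,0,-0.05,0,0.03]]' && python3 - <<'E'
from h import *
shift((.434,-.4125,.11,0),(.434,-.4125,.061,0))
E
```

```text
clock: 4.5
tool_pos: [0.572, -0.414, 0.1075]
orientation: [180.0, -0.0, 0.0]
force: [-0.2, 0.7, -2.3]
opening: 0.0455
gripper_force: 30.0
t 4.5 at [ 0.572  -0.414   0.1075] yaw 0.0 open 0.0455 grip 30.0
[-0.138  -0.0015 -0.0025] turn 0.0
[-0.138  -0.0015  0.0465] turn 0.0
```

```bash
python3 - <<'E'
from h import *
s=ctrl.snapshot('wrist');save('w3',s['frame'])
s=ctrl.snapshot('side');save('sd3',cv2.resize(s['frame'][90:240,180:380],None,fx=4,fy=4))
E
```

```text
(no output)
```

View pics/w3.png

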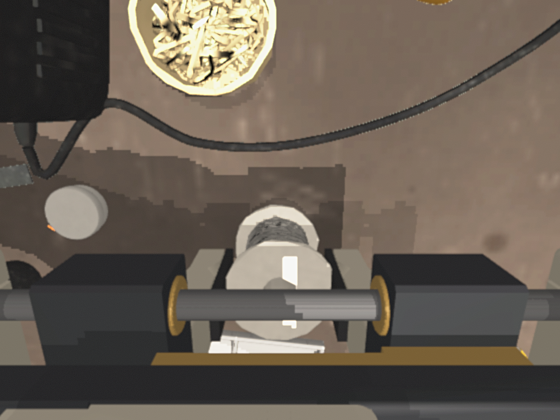

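View pics/sd3.png

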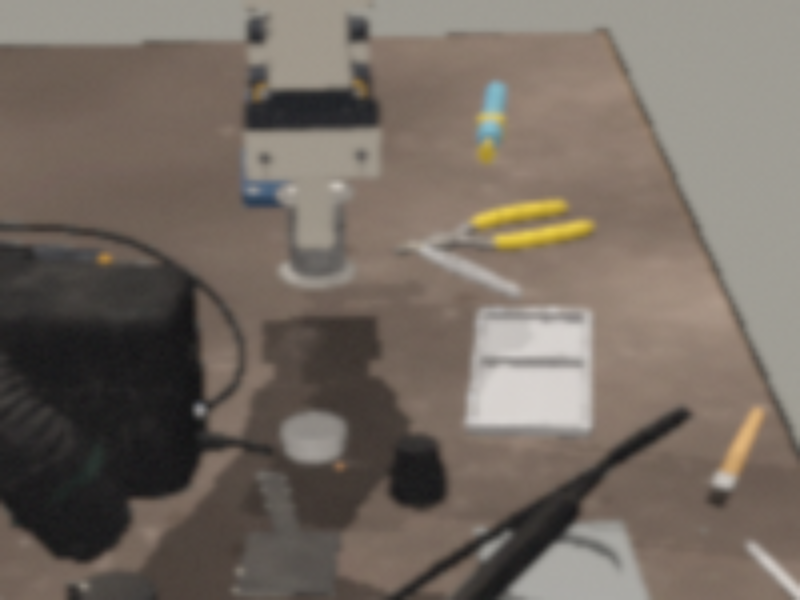

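The spool hangs upright and centred between the pads. Now to place it.

```bash
python3 drive.py '[[-0.06,0,0,0,0.03],[-0.11,-0.001,0,0,0.03],[-0.138,-0.001,0,0,0.03],[-0.138,-0.001,0.02,0,0.03],[-0.138,-0.001,0.04,0,0.03],[-0.138,-0.001,0.046,0,0.03],[-0.138,-0.001,0.046,0,0.03]]' && python3 - <<'E'
from h import *
shift((.434,-.4125,.0605,0))
E
```

```text
clock: 5.48
tool_pos: [0.4338, -0.4127, 0.0603]
orientation: [-180.0, 0.0, 0.0]
force: [0.7, -1.0, -1.7]
opening: 0.0454
gripper_force: 30.0
t 5.47 at [ 0.4338 -0.4127  0.0603] yaw 0.02 open 0.0454 grip 30.0
[ 0.0002 -0.0002 -0.0002] turn 0.02
```

```bash
python3 drive.py '[[0,0,0,0,0.07],[0,0,0,0,0.07],[0,0,-0.04,0,0.07],[0,0,-0.09,0,0.07],[0.04,-0.04,-0.10,0,0.065],[0.08,-0.08,-0.10,0,0.06],[0.12,-0.12,-0.08,0,0.06],[0.1455,-0.1405,-0.05,0,0.06]]' && python3 drive.py '[[0.003,-0.003,0.03,0,0.06],[0,0,0.05,0,0.06],[0,0,0.06,0,0.06]]'; python3 - <<'E'
from h import *
shift((.579,-.272,.0325,0))
E
```

```text
clock: 6.48
tool_pos: [0.5822, -0.2705, 0.1117]
orientation: [180.0, -0.2, 0.1]
force: [0.8, -1.1, 0.3]
opening: 0.06
gripper_force: 0.0
clock: 6.85
tool_pos: [0.5789, -0.2722, 0.0496]
orientation: [-180.0, 0.1, 0.0]
force: [0.4, 0.3, 0.8]
opening: 0.0599
gripper_force: 0.0
t 6.85 at [ 0.5789 -0.2722  0.0496] yaw 0.01 open 0.0599 grip 0.0
[ 0.0001 -0.0002  0.0171] turn 0.01
```

```bash
python3 drive.py '[[0,0,0.012,0,0.06],[0,0,0.017,0,0.06],[0,0,0.017,0,0.06],[0,0,0.017,0,0.02],[0,0,0.017,0,0.02],[0,0,0.017,0,0.02],[0,0,0.017,0,0.02]]' && python3 drive.py '[[0,0,-0.04,0,0.02],[0,0,-0.09,0,0.02],[0,0,-0.1,0,0.02]]'; python3 - <<'E'
from h import *
import pickle
shift((.450,-.0405,.14,0),(.450,-.0405,.0375,0))
o=ctrl.get_obs();s=ctrl.snapshot('wrist');pickle.dump((o,s),open('w4.pkl','wb'));save('w4',s['frame'])
E
```

```text
clock: 7.72
tool_pos: [0.5795, -0.2723, 0.0339]
orientation: [180.0, -0.0, 0.0]
force: [0.2, -0.4, 3.4]
opening: 0.0361
gripper_force: 30.0
clock: 8.1
tool_pos: [0.5813, -0.2728, 0.1376]
orientation: [179.9, -0.3, 0.0]
force: [-0.4, 0.8, 0.6]
opening: 0.0362
gripper_force: 30.0
t 8.1 at [ 0.5813 -0.2728  0.1376] yaw 0.04 open 0.0362 grip 30.0
[-0.1312 -0.2324 -0.0024] turn 0.04
[-0.1312 -0.2324  0.1001] turn 0.04
```

View pics/w4.png

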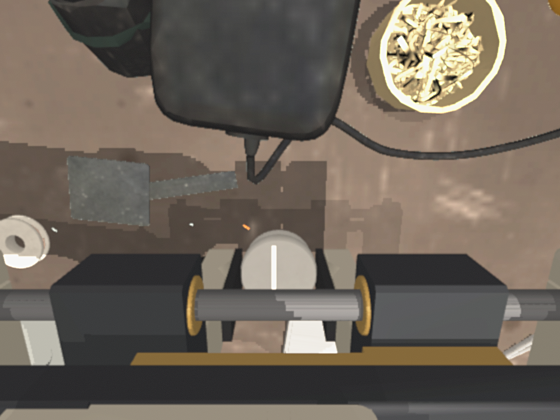

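The tin is held between the pads. Before placing it, I'll check how the iron's stand and cable crowd the narrow well.

```bash
python3 - <<'E'
from h import *
import pickle
o1,s1=pickle.load(open('w1.pkl','rb'))
for n,s,o in (('scene',load('scene0'),None),('wrist',s1,o1)):
    v,u=np.mgrid[0:420,0:560];C,d=ray(s,np.c_[u.ravel(),v.ravel()],o);X=C+d*s['z_map'].ravel()[:,None]
    m=(X[:,2]>.025)&(X[:,2]<.24)&(X[:,1]>-.12)&(X[:,1]<.16)&(X[:,0]>.3)&(X[:,0]<.6)
    X=X[m];print(n,len(X))
    for y in np.arange(-.12,.16,.02):
        q=X[(X[:,1]>=y)&(X[:,1]<y+.02)]
        if len(q)>1:print(round(y,2),len(q),'x',q[:,0].min().round(3),q[:,0].max().round(3),'z',q[:,2].min().round(3),q[:,2].max().round(3))
E
```

```text
scene 1706
0.0 124 x 0.492 0.569 z 0.025 0.112
0.02 127 x 0.413 0.511 z 0.094 0.178
0.04 65 x 0.413 0.455 z 0.16 0.184
0.06 339 x 0.449 0.55 z 0.025 0.16
0.08 487 x 0.443 0.556 z 0.026 0.135
0.1 407 x 0.441 0.587 z 0.026 0.129
0.12 131 x 0.445 0.587 z 0.026 0.132
0.14 26 x 0.471 0.578 z 0.033 0.131
wrist 7925
0.0 659 x 0.484 0.569 z 0.025 0.123
0.02 353 x 0.451 0.513 z 0.1 0.151
0.04 21 x 0.458 0.463 z 0.157 0.163
0.06 1785 x 0.452 0.556 z 0.025 0.165
0.08 2642 x 0.447 0.562 z 0.025 0.145
0.1 2091 x 0.445 0.589 z 0.025 0.114
0.12 367 x 0.451 0.595 z 0.025 0.094
0.14 7 x 0.471 0.515 z 0.03 0.036
```

```bash
python3 drive.py '[[-0.02,-0.01,-0.02,10,0.02],[-0.05,-0.03,-0.04,20,0.02],[-0.08,-0.06,-0.06,30,0.02],[-0.10,-0.09,-0.06,40,0.02],[-0.12,-0.12,-0.06,50,0.02],[-0.131,-0.15,-0.06,60,0.02],[-0.131,-0.18,-0.06,70,0.02],[-0.131,-0.20,-0.06,80,0.02]]' && python3 drive.py '[[0,0,0,10,0.02],[0,0,0,20,0.02],[0,0,0,30,0.02],[0,0,0,30,0.02]]'; python3 - <<'E'
from h import *
import pickle
shift((.450,-.044,.14,-110),(.450,-.044,.0385,-110))
o=ctrl.get_obs();s=ctrl.snapshot('wrist');pickle.dump((o,s),open('w5.pkl','wb'));save('w5',s['frame'])
E
```

```text
clock: 9.15
tool_pos: [0.4475, -0.0712, 0.1927]
orientation: [179.9, 0.0, -80.3]
force: [0.0, 0.3, -0.6]
opening: 0.0364
gripper_force: 30.0
clock: 9.65
tool_pos: [0.4477, -0.0723, 0.1926]
orientation: [179.9, -0.0, -109.9]
force: [-0.7, 0.3, 0.1]
opening: 0.0369
gripper_force: 30.0
t 9.65 at [ 0.4477 -0.0723  0.1926] yaw -109.93 open 0.0369 grip 30.0
[-0.0274  0.0075  0.0526] turn 0.07
[-0.0274  0.0075  0.1541] turn 0.07
```

View pics/w5.png

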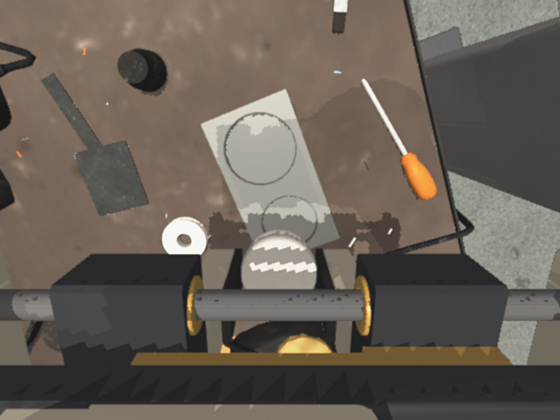

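The picture shows the wide well at (260,149), narrow well (291,222), reel (184,239), and the tin in the fingers at (279,270). I'll refine the wells from it.

```bash
python3 - <<'E'
from h import *
import pickle
o,s=pickle.load(open('w5.pkl','rb'))
w=onplane(s,[(260,149),(290.5,222),(201,125),(287,89),(338,238)],.01,o);print(w.round(4).tolist())
d=w[1]-w[0];print(np.linalg.norm(d),np.degrees(np.arctan2(d[1],d[0])))
E
```

```text
[[0.4499, -0.116, 0.01], [0.447, -0.0395, 0.01], [0.4924, -0.1542, 0.01], [0.4092, -0.1568, 0.01], [0.4081, -0.0075, 0.01]]
0.07659935498132447 92.20671583109255
```

```bash
python3 drive.py '[[-0.0278,0.0093,0.02,0,0.02],[-0.0278,0.0093,0.07,0,0.02],[-0.0278,0.0093,0.11,0,0.02],[-0.0278,0.0093,0.14,0,0.02],[-0.0278,0.0093,0.154,0,0.02],[-0.0278,0.0093,0.154,0,0.02]]'; python3 - <<'E'
from h import *
shift((.4485,-.043,.0385,-110))
E
```

```text
clock: 10.45
tool_pos: [0.4483, -0.0433, 0.0384]
orientation: [179.9, -0.1, -109.8]
force: [-0.4, -0.6, -0.2]
opening: 0.0361
gripper_force: 30.0
t 10.45 at [ 0.4483 -0.0433  0.0384] yaw -109.82 open 0.0361 grip 30.0
[-0.0003 -0.0001 -0.0001] turn 0.18
```

```bash
python3 drive.py '[[0,0,0,0,0.058],[0,0,0,0,0.058],[0,0,-0.05,0,0.058],[0,0,-0.1,0,0.058],[0,0,-0.12,-5,0.058],[0,0,-0.12,-10,0.06],[0,0,-0.12,-20,0.06],[0,0,-0.12,-20,0.06]]'; python3 - <<'E'
from h import *
import pickle
shift((.5525,-.0585,.15,-90),(.5525,-.0585,.032,-90))
o=ctrl.get_obs();s=ctrl.snapshot('wrist');pickle.dump((o,s),open('w6.pkl','wb'));save('w6',s['frame'])
E
```

```text
clock: 11.45
tool_pos: [0.4492, -0.0429, 0.1603]
orientation: [-179.9, 0.0, -90.0]
force: [-0.2, 0.2, 0.3]
opening: 0.0601
gripper_force: 0.0
t 11.45 at [ 0.4492 -0.0429  0.1603] yaw -90.03 open 0.0601 grip 0.0
[ 0.0155 -0.1033  0.0103] turn -0.03
[ 0.0155 -0.1033  0.1283] turn -0.03
```

View pics/w6.png

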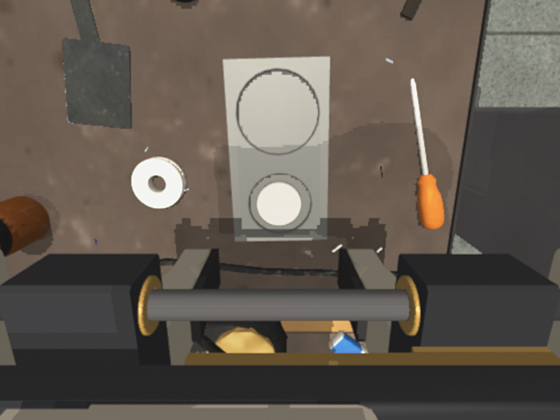

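The tin sits in the narrow well (279,203). The reel hole shows at (158,183) and the jar at the left edge (20,225).

```bash
python3 - <<'E'
from h import *
import pickle
o,s=pickle.load(open('w6.pkl','rb'))
e=ell(blob(s['frame'],(148,170),(0,0,185),(180,60,255),40));print(e,onplane(s,[e[:2],(158,183)],.012,o).round(4))
k=onplane(s,[(279,203)],.02,o);print('tin',k)
E
python3 drive.py '[[0.008,-0.05,0,0,0.06],[0.0155,-0.1033,0,0,0.06],[0.0155,-0.1033,0.05,0,0.06],[0.0155,-0.1033,0.09,0,0.06],[0.0155,-0.1033,0.09,0,0.06]]'; python3 - <<'E'
from h import *
shift((.5525,-.0585,.0315,-90))
E
```

```text
[156.9 182.1  49.9  51.9 128.3] [[ 0.5521 -0.0595  0.012 ]
 [ 0.5512 -0.0587  0.012 ]]
tin [[ 0.44899219 -0.04356335  0.02      ]]
clock: 12.12
tool_pos: [0.5502, -0.059, 0.0669]
orientation: [179.6, -0.1, -90.2]
force: [0.1, 0.2, 1.1]
opening: 0.0603
gripper_force: 0.0
t 12.12 at [ 0.5502 -0.059   0.0669] yaw -90.19 open 0.0603 grip 0.0
[-0.0005 -0.0023  0.0354] turn -0.19
```

```bash
python3 drive.py '[[0,-0.002,0.025,0,0.06],[0,-0.002,0.035,0,0.06],[0,-0.002,0.036,0,0.06],[0,-0.002,0.036,0,0.03],[0,-0.002,0.036,0,0.03],[0,-0.002,0.036,0,0.03],[0,-0.002,0.036,0,0.03]]' && python3 drive.py '[[0,-0.002,-0.04,0,0.03],[0,-0.002,-0.09,0,0.03],[0,-0.002,-0.1,0,0.03]]'; python3 - <<'E'
from h import *
shift((.4445,-.329,.12,-7))
E
```

```text
clock: 13.0
tool_pos: [0.5548, -0.0584, 0.0343]
orientation: [-179.9, 0.0, -90.0]
force: [-2.2, 1.3, 6.2]
opening: 0.0398
gripper_force: 30.0
clock: 13.38
tool_pos: [0.5584, -0.0582, 0.1372]
orientation: [-179.7, 0.0, -90.0]
force: [-0.0, 0.1, -0.9]
opening: 0.04
gripper_force: 30.0
t 13.38 at [ 0.5584 -0.0582  0.1372] yaw -89.96 open 0.04 grip 30.0
[0.2707 0.114  0.0172] turn -82.96
```

```bash
python3 drive.py '[[0.03,0.01,0,-10,0.03],[0.06,0.03,0,-20,0.03],[0.10,0.05,0,-30,0.03],[0.14,0.07,0,-40,0.03],[0.18,0.08,0,-51,0.03],[0.21,0.10,0,-62,0.03],[0.24,0.11,0,-73,0.03],[0.27,0.114,0,-83,0.03]]' && python3 drive.py '[[0,0,0,0,0.03],[0,0,0,0,0.03]]'; python3 - <<'E'
from h import *
import pickle
shift((.4445,-.329,.12,-7),(.4445,-.329,.038,-7))
o=ctrl.get_obs();s=ctrl.snapshot('wrist');pickle.dump((o,s),open('w7.pkl','wb'));save('w7',s['frame'])
a=ctrl.snapshot('scene');np.savez('pics/scene7.npz',**a)
A=cv2.resize(a['frame'][180:370,240:420],None,fx=3,fy=3)
save('w7',np.hstack([cv2.resize(s['frame'],(500,375)),cv2.resize(A,(300,375))]))
E
```

```text
clock: 14.38
tool_pos: [0.4413, -0.3292, 0.133]
orientation: [-180.0, 0.0, -6.7]
force: [-0.3, -0.1, -0.0]
opening: 0.0396
gripper_force: 30.0
clock: 14.62
tool_pos: [0.442, -0.3282, 0.133]
orientation: [-180.0, 0.1, -7.2]
force: [-0.6, 0.2, 0.1]
opening: 0.0402
gripper_force: 30.0
t 14.62 at [ 0.442  -0.3282  0.133 ] yaw -7.2 open 0.0402 grip 30.0
[0.0026 0.0005 0.013 ] turn -0.2
[0.0026 0.0005 0.095 ] turn -0.2
```

View pics/w7.png

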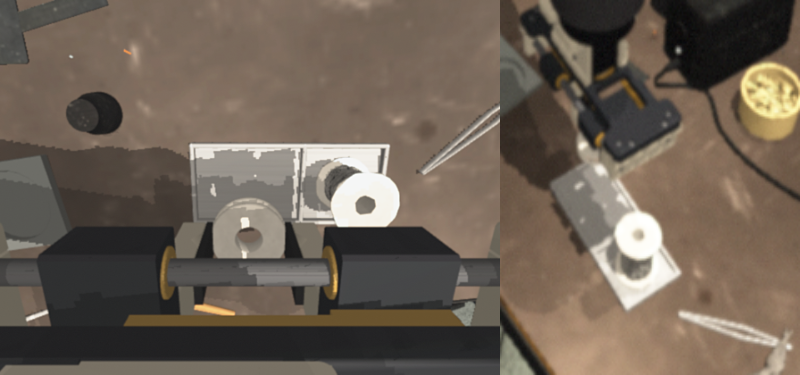

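The reel is held flat over the oblong bay, and the spool stands in the square bay.

```bash
python3 drive.py '[[0.0026,0,0.04,0,0.03],[0.0026,0,0.07,0,0.03],[0.0026,0,0.09,0,0.03],[0.0026,0,0.095,0,0.03],[0.0026,0,0.095,0,0.03]]'; python3 - <<'E'
from h import *
shift((.4445,-.329,.038,-7))
E
```

```text
clock: 15.35
tool_pos: [0.4454, -0.3284, 0.0389]
orientation: [180.0, -0.0, -7.0]
force: [1.1, -0.1, 0.1]
opening: 0.0396
gripper_force: 30.0
t 15.35 at [ 0.4454 -0.3284  0.0389] yaw -7.0 open 0.0396 grip 30.0
[-0.0008  0.0007  0.0009] turn 0.0
```

```bash
python3 drive.py '[[0,0,0,0,0.054],[0,0,0,0,0.054],[0,0,-0.04,0,0.054],[0,0,-0.10,0,0.054],[0.02,-0.05,-0.15,10,0.06],[0.05,-0.10,-0.16,20,0.06],[0.08,-0.15,-0.16,30,0.06],[0.11,-0.20,-0.16,40,0.07]]' && python3 drive.py '[[0,0,0,10,0.07],[0,0,0,20,0.07],[0,0,0,30,0.07],[0,0,0,43,0.07],[0,0,0,43,0.07]]'; python3 - <<'E'
from h import *
import pickle
shift((.672,-.021,.2,-90))
o=ctrl.get_obs();s=ctrl.snapshot('wrist');pickle.dump((o,s),open('w8.pkl','wb'));save('w8',s['frame'])
a=ctrl.snapshot('scene');np.savez('pics/scene8.npz',**a)
save('w8',np.hstack([cv2.resize(s['frame'],(500,375)),cv2.resize(a['frame'][120:350,220:400],(300,375))]))
E
```

```text
clock: 16.35
tool_pos: [0.5798, -0.1421, 0.2001]
orientation: [-179.9, -0.1, -47.4]
force: [1.1, -1.3, 0.6]
opening: 0.065
gripper_force: 0.0
clock: 16.98
tool_pos: [0.5786, -0.1437, 0.1991]
orientation: [-180.0, 0.0, -90.2]
force: [0.2, -0.2, 0.1]
opening: 0.0698
gripper_force: 0.0
t 16.98 at [ 0.5786 -0.1437  0.1991] yaw -90.22 open 0.0698 grip 0.0
[-0.1231 -0.0929 -0.0009] turn -0.22
```

View pics/w8.png

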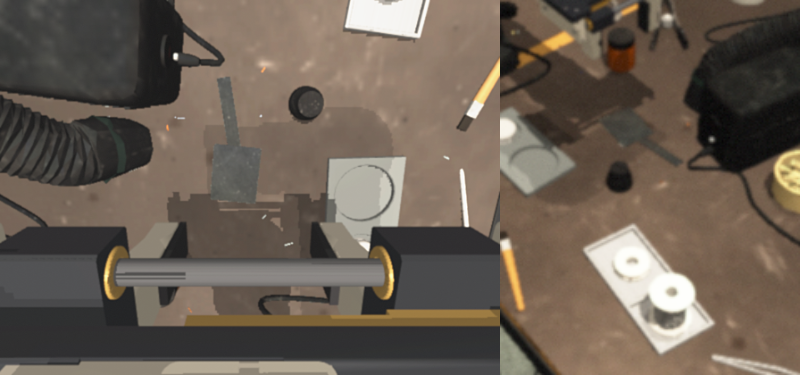

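The view shows the box and hose, the stand at right, and (scene half) the reel flat in the oblong bay with the spool upright in the square bay. The jar is hidden behind the gripper, so I'll turn to yaw 0 for a look.

```bash
python3 drive.py '[[-0.01,0,0,-10,0.07],[-0.03,0,-0.02,-20,0.07],[-0.05,-0.005,-0.02,-30,0.07],[-0.07,-0.01,-0.02,-40,0.07],[-0.09,-0.015,-0.02,-50,0.07],[-0.11,-0.02,-0.02,-60,0.07],[-0.114,-0.02,-0.02,-70,0.07],[-0.114,-0.02,-0.02,-80,0.07]]' && python3 drive.py '[[0,0,0,-10,0.07],[0,0,0,-10,0.07],[0,0,0,-10,0.07]]'; python3 - <<'E'
from h import *
import pickle
o=ctrl.get_obs();s=ctrl.snapshot('wrist');pickle.dump((o,s),open('w9.pkl','wb'));save('w9',s['frame'])
shift((.672,-.021,.2,0))
E
```

```text
clock: 18.08
tool_pos: [0.5987, -0.0292, 0.2188]
orientation: [-180.0, -0.0, -9.6]
force: [-0.4, 0.1, 0.9]
opening: 0.0704
gripper_force: 0.0
clock: 18.45
tool_pos: [0.5986, -0.0298, 0.2187]
orientation: [-180.0, -0.0, -0.2]
force: [0.5, -0.2, -0.4]
opening: 0.0701
gripper_force: 0.0
t 18.5 at [ 0.5987 -0.0298  0.2187] yaw -0.19 open 0.0701 grip 0.0
[ 0.0733 -0.009   0.0187] turn -0.19
```

View pics/w9.png

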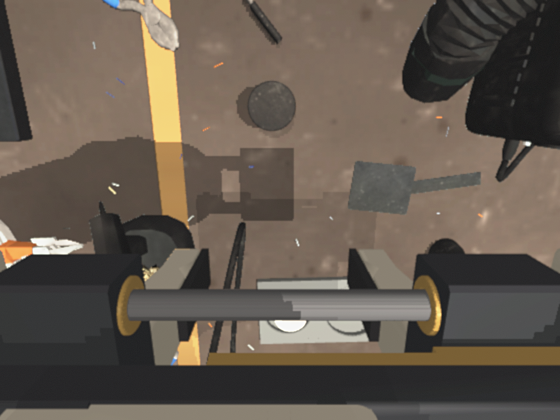

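The jar lid shows at (271,106), about 48 px across. Tall clutter (hose) is at (440,60), well clear.

```bash
python3 - <<'E'
from h import *
import pickle
o,s=pickle.load(open('w9.pkl','rb'));o1,s1=pickle.load(open('w1.pkl','rb'));a=load('scene0')
k=(271.5,105.5)
print(two(s,k,s1,(126,44),o,o1),two(s,k,a,(292.4,141.9),o),onplane(s,[k],.059,o))
shift((.670,-.021,.046,0))
E
```

```text
(array([ 0.67685383, -0.02476887,  0.05827472]), np.float64(0.0005419053580870152)) (array([ 0.67640033, -0.02426908,  0.05731849]), np.float64(0.001830741924546983)) [[ 0.67710386 -0.0248846   0.059     ]]
t 18.5 at [ 0.5987 -0.0298  0.2187] yaw -0.19 open 0.0701 grip 0.0
[ 0.0713 -0.009   0.1727] turn -0.19
```

Jar at (0.677, -0.0248), top 58 mm; shift (0.0783, -0.005, 0.1727).

```bash
python3 drive.py '[[0.05,-0.003,0,0,0.07],[0.0783,-0.005,0.03,0,0.07],[0.0783,-0.005,0.08,0,0.07],[0.0783,-0.005,0.12,0,0.07],[0.0783,-0.005,0.155,0,0.07],[0.0783,-0.005,0.172,0,0.07],[0.0783,-0.005,0.172,0,0.07]]' && python3 drive.py '[[0,0,0,0,0.03],[0,0,0,0,0.03],[0,0,0,0,0.03],[0,0,0,0,0.03]]' && python3 drive.py '[[0,0,-0.04,0,0.03],[0,0,-0.09,0,0.03],[0,0,-0.1,0,0.03]]'; python3 - <<'E'
from h import *
shift((.451,-.1165,.15,0),(.451,-.1165,.052,0))
E
```

```text
clock: 19.38
tool_pos: [0.6765, -0.0249, 0.0457]
orientation: [180.0, 0.1, -0.1]
force: [0.4, 0.2, -0.0]
opening: 0.0701
gripper_force: 0.0
clock: 19.88
tool_pos: [0.6774, -0.0247, 0.0475]
orientation: [-180.0, -0.1, -0.0]
force: [-1.5, 0.2, 4.0]
opening: 0.0414
gripper_force: 30.0
clock: 20.25
tool_pos: [0.679, -0.0245, 0.1509]
orientation: [-180.0, -0.4, 0.0]
force: [0.3, -0.4, -1.1]
opening: 0.0417
gripper_force: 30.0
t 20.25 at [ 0.679  -0.0245  0.1509] yaw 0.01 open 0.0417 grip 30.0
[-0.228   0.0919  0.0009] turn 0.01
[-0.228   0.0919  0.0989] turn 0.01
```

```bash
python3 drive.py '[[-0.01,0.05,0,0,0.03],[-0.05,0.08,0,0,0.03],[-0.10,0.092,0,0,0.03],[-0.15,0.092,0,0,0.03],[-0.20,0.092,0,0,0.03],[-0.228,0.092,0,0,0.03],[-0.228,0.092,0.04,0,0.03],[-0.228,0.092,0.06,0,0.03]]'; python3 - <<'E'
from h import *
shift((.451,-.1165,.052,0))
E
```

```text
clock: 21.25
tool_pos: [0.4476, -0.1167, 0.0854]
orientation: [-180.0, 0.0, -0.0]
force: [-0.1, -0.1, -0.8]
opening: 0.0415
gripper_force: 30.0
t 21.25 at [ 0.4476 -0.1167  0.0854] yaw -0.04 open 0.0415 grip 30.0
[ 0.0034 -0.0002  0.0334] turn -0.04
```

```bash
python3 drive.py '[[0.002,0,0.02,0,0.03],[0.002,0,0.03,0,0.03],[0.002,0,0.034,0,0.03],[0.002,0,0.034,0,0.03]]' && python3 drive.py '[[0,0,0,0,0.065],[0,0,0,0,0.065],[0,0,-0.05,0,0.065],[0,0,-0.1,0,0.065],[-0.0,0.05,-0.15,0,0.065],[0,0.1,-0.2,0,0.065],[0,0.15,-0.22,0,0.065],[0,0.18,-0.22,0,0.065]]'; python3 - <<'E'
from h import *
import pickle
shift()
o=ctrl.get_obs();s=ctrl.snapshot('wrist');pickle.dump((o,s),open('w10.pkl','wb'));a=ctrl.snapshot('scene');np.savez('pics/scene10.npz',**a)
save('w10',np.hstack([cv2.resize(s['frame'],(400,300)),cv2.resize(a['frame'][120:350,140:410],(400,300))]))
E
```

```text
clock: 21.75
tool_pos: [0.451, -0.1167, 0.0527]
orientation: [180.0, -0.0, -0.0]
force: [0.4, 0.1, -0.6]
opening: 0.0415
gripper_force: 30.0
clock: 22.75
tool_pos: [0.4516, -0.2991, 0.2757]
orientation: [179.9, -0.3, -0.1]
force: [-0.2, 0.2, -1.2]
opening: 0.0651
gripper_force: 0.0
t 22.75 at [ 0.4516 -0.2991  0.2757] yaw -0.05 open 0.0651 grip 0.0
```

View pics/w10.png

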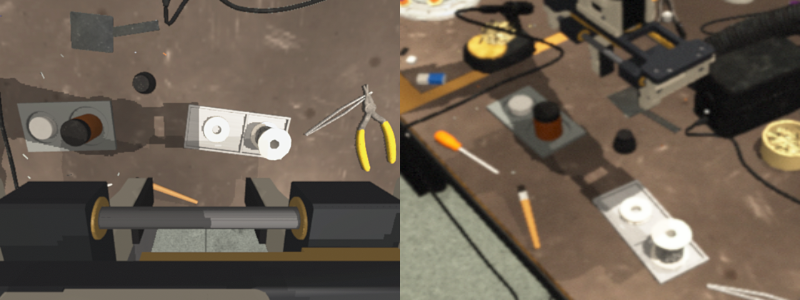

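All four look seated: tin (40,127) and jar (77,131) in the stand, reel (216,129) and spool (273,143) in the tray. I'll run a numeric check of positions and heights.

```bash
python3 - <<'E'
from h import *
import pickle
o,s=pickle.load(open('w10.pkl','rb'));a=load('scene10')
q=lambda x,y:(140+(x-400)*270/400,120+y*230/300)
for n,w,c,z,ctr in [('spool',(273.5,142),(673,234),.059,(.434,-.4125)),('reel',(216,129),(634,209),.015,(.4445,-.329)),('tin',(40,127),(520,103),.02,(.4485,-.0405)),('jar',(73,134),(547,111),.062,(.451,-.1165))]:
    w=(w[0]*1.4,w[1]*1.4);p,e=two(s,w,a,q(*c),o);print(n,p.round(4),e.round(4),'plane',onplane(s,[w],z,o)[0].round(4),'goal',ctr,'depth z',end=' ')
    C,d=ray(s,[w],o);u,v=map(int,w);zs=s['z_map'][v-14:v+15,u-14:u+15];print((C[2]+d[0,2]*np.percentile(zs,[5,20,50])).round(4))
a0=load('scene0')
for f in (a0,a):print('eraser',ell(blob(f['frame'],(168,181),(100,100,60),(125,255,255),20)))
E
```

```text
spool [ 0.4352 -0.4121  0.0557] 0.0004 plane [ 0.4362 -0.4112  0.059 ] goal (0.434, -0.4125) depth z [0.064  0.0624 0.0594]
reel [ 0.4451 -0.3272  0.0132] 0.0037 plane [ 0.4467 -0.3284  0.015 ] goal (0.4445, -0.329) depth z [0.0203 0.0184 0.0145]
tin [ 0.4501 -0.0388  0.015 ] 0.0001 plane [ 0.4511 -0.0422  0.02  ] goal (0.4485, -0.0405) depth z [0.0245 0.0227 0.02  ]
jar [ 0.4495 -0.117   0.0598] 0.0037 plane [ 0.4491 -0.1162  0.062 ] goal (0.451, -0.1165) depth z [0.067  0.0654 0.0629]
eraser [163.8 179.5   7.8  10.   73.6]
eraser [163.8 179.7   8.4   9.6  65.8]
```

Everything is seated and the eraser has not moved. Handing in.

```bash
python3 -c "
from plant import ctrl
print(ctrl.close_job())"
```

```text
the job is handed in; nothing more can be done
None
```

I put the spool, braid reel, paste jar and flux tin in their bays and wells. A last camera check put each within about 3 mm of its centre and down on the floor, with the eraser unmoved. I handed the job in at about 23 s of the 88 s; no verdict was returned.

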